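# Present the matching filter plate to the label reader

## Task

See which of the three round filters stands in front of the laser, in its beam, and take the filter plate of the same tint out of its stand, gripping it by the tinted part, not by the frosted end. Find the frosted end by its corner notch and present its label to the reader: the middle of the label over the yellow ring at the height of the gauge's red ball, the label face turned up at the lens (tilted 45 degrees), the notched edge uppermost and the plate square to the reader. Leave the other plates and everything else where they are, and finish while holding the plate still there, free of the reader.

Things in the scene. Friction and masses are not known exactly. Their poses are not given: they have to be found in the camera images.
- green_mid (a point): Centre of the green filter plate: green-tinted glass, 90 mm long (x), 8 mm thick (y), 50 mm high (z), 90 g, standing on a long edge in a black stand, any heading. x points to the frosted (white-grey) end, its last 30 mm; y out of the LABEL face; z up to the notched edge. The 8 x 8 mm notch is the top corner of the frosted end: upper LEFT, seen from the label side with the notched edge up.
- green_label (a point): Middle of the green plate's paper label (24 x 30 mm), which is on the frosted end, on the label face only: 30 mm along +x and 4 mm along +y from green_mid, same axes.
- plate_green: The green plate; origin in the middle of its lower edge, 25 mm below green_mid, same axes. At rest its edges are 10 and 60 mm above the table: the stand (104 x 44 mm, 24 mm high, fixed) holds its lowest 14 mm in a slot 10 mm wide; it lifts straight out.
- mount_green: Round filter of green glass in a black ring 60 mm across with its top tab in green, on a short post, 122 mm high, fixed; origin under its foot. Either in the laser's beam or parked on the right side of the table.
- amber_mid (a point): Centre of the amber filter plate: amber-tinted glass, 90 mm long (x), 8 mm thick (y), 50 mm high (z), 90 g, standing on a long edge in a black stand, any heading. x points to the frosted (white-grey) end, its last 30 mm; y out of the LABEL face; z up to the notched edge. The 8 x 8 mm notch is the top corner of the frosted end: upper LEFT, seen from the label side with the notched edge up.
- amber_label (a point): Middle of the amber plate's paper label (24 x 30 mm), which is on the frosted end, on the label face only: 30 mm along +x and 4 mm along +y from amber_mid, same axes.
- plate_amber: The amber plate; origin in the middle of its lower edge, 25 mm below amber_mid, same axes. At rest its edges are 10 and 60 mm above the table: the stand (104 x 44 mm, 24 mm high, fixed) holds its lowest 14 mm in a slot 10 mm wide; it lifts straight out.
- mount_amber: Round filter of amber glass in a black ring 60 mm across with its top tab in amber, on a short post, 122 mm high, fixed; origin under its foot. Either in the laser's beam or parked on the right side of the table.
- blue_mid (a point): Centre of the blue filter plate: blue-tinted glass, 90 mm long (x), 8 mm thick (y), 50 mm high (z), 90 g, standing on a long edge in a black stand, any heading. x points to the frosted (white-grey) end, its last 30 mm; y out of the LABEL face; z up to the notched edge. The 8 x 8 mm notch is the top corner of the frosted end: upper LEFT, seen from the label side with the notched edge up.
- blue_label (a point): Middle of the blue plate's paper label (24 x 30 mm), which is on the frosted end, on the label face only: 30 mm along +x and 4 mm along +y from blue_mid, same axes.
- plate_blue: The blue plate; origin in the middle of its lower edge, 25 mm below blue_mid, same axes. At rest its edges are 10 and 60 mm above the table: the stand (104 x 44 mm, 24 mm high, fixed) holds its lowest 14 mm in a slot 10 mm wide; it lifts straight out.
- mount_blue: Round filter of blue glass in a black ring 60 mm across with its top tab in blue, on a short post, 122 mm high, fixed; origin under its foot. Either in the laser's beam or parked on the right side of the table.
- beam (a point): A point at table level under the laser's beam line, 150 mm before the exit face of the long dark laser head on the left side of the table (fixed). The beam (off) would run along x, through y = 0, 88 mm up, above a green line on the table, to the beam dump. The round filter within 30 mm of this line is the one in the beam.
- reader: Label reader, fixed: grey base 300 x 70 mm, 6 mm high, post, and a black head (top 400 mm up) whose lens looks down 45 degrees to its -x, the robot's side. Origin on the table under the yellow ring on the base, which lies below the read point; the post is 240 mm along +x; a gauge post 95 mm to the ring's -y side ends in a red ball as high as the read point.
- read_point (a point): Point in the air 190 mm above the table, over the yellow ring, 200 mm from the lens: the label's middle belongs here. Axes as those of a plate rightly presented: y up at 45 degrees to the lens (label face), z up at 45 degrees towards the robot (notched edge), x level, roughly to the robot's right (frosted end).
- viewer: Black hand-held infrared viewer, 165 mm long, 75 mm wide with its handle, 43 mm high, lying on its side; origin at table level under its barrel. To be left alone.
- ball_driver: Screwdriver, 170 mm long, lying at the far side. To be left alone.
- cleaner: Small amber bottle, 40 mm across, 85 mm high. To be left alone.
- tissue_box: Blue lens-tissue box, 60 x 110 x 35 mm. To be left alone.
- lens_cap: Black lens cap, 52 mm across, 14 mm high. To be left alone.

How it is judged:
By the outcome, as a careful person would: the job done as asked, in the order asked, and still so for the second after the job is handed in, while the arm keeps its last pose, push and grip.
It also fails if it takes over 45 s, if anything falls off the work surface, if the arm or the gripper's body presses on something with over 40 N, if the wrist force passes 120 N, or if a joint passes its speed limit or range.

## Robot

A 6-joint arm with a two-finger parallel gripper is mounted at the origin on the work surface. World frame = base frame: x ahead of the robot, y to its left, z up, the work surface at z = 0. Lengths are in m, angles in rad, forces in N, time in s.
With the tool pointing down it reaches from about 0.425 to 0.925 m from the base axis. Payload 12.5 kg.
Tool frame: the origin (TCP) lies at the centre of the arm's flange, where the gripper is bolted on; the fingertips stand 173 mm ahead of it and the grasp point (between the pads) lies 155 mm ahead of it; x points along the fingers, z is the direction in which the jaws open and shut, and the axes are right-handed (so a half turn about x gives the same grasp; the last joint's range is limited). The gripper opens to 85 mm and grips with 20 to 120 N. Pads are 22 mm wide; open, the fingers measure 114 mm over their backs; the gripper's body (76 mm by 85 mm) begins 54 mm behind the grasp point. The pads swing forward as they close: fully open they stand 13 mm farther back than shut.
Start: joints at [-0.106, 0.491, 1.559, -0, 1.092, -0.106], TCP at [0.625, 0, 0.405] pointing down, gripper open.
Joint ranges: [-3.1, 3.1], [-0.84, 2.19], [0.05, 2.79], [-1.13, 4.28], [0.06, 2.93], [-2.69, 2.69]. Speed limits (rad/s): [2.22, 2.22, 2.79, 3.14, 3.14, 3.14].

## Interface

Orientations are given as a rotation vector (axis times angle).
In Python, from workcell import bot, vision gives the robot as it stands. The module is installed in compiled form; this text tells all that it offers.
- The arm moves only by the tool arm_command, never from a script. Its argument "deltas" is text: rows parted by semicolons, each of 5 numbers parted by spaces: the shift along the tool's x, y, z in m, then the turn about the tool's x in rad, then the closure, from 0 (fully open) to 1 (shut). A call has exactly 10 rows; each row shifts and turns the pose as measured when the row begins, along the tool's axes as they then stand; what a row does not reach is not made up. A row lasts 1/10 s, in which the tool goes at most 50 mm and 8.59 degrees, less where a joint would pass 70% of its speed; a pose out of reach is approached as far as the arm can. A call with a gripper value outside its range is refused whole. The fingers move at their own pace and stop on an object; "newtons" is the grip in N (left out, the last holds). Time passes only in rows, so rows that do not move let the fingers close, or fill a call up. It gives the time, the measured TCP pose, the force and the opening at its end, in the units of the state.
- bot.get_obs(): the state, without advancing time (a new reading comes with each control period).
- vision.snapshot(name): name is "scene" or "side" or "wrist"; returns the picture (420x560x3 uint8, red, green, blue); there is no depth.
- vision.camera_params(name): a dict with "K" (3x3 intrinsics, pixels), "eye" and "rotation" of the camera in the world; the wrist camera has in their place "hand_eye" (4x4, takes a point from camera to tool coordinates, whose origin is the TCP and whose axes are the tool frame's). Camera axes: x right, y down, z forward; pixel columns grow to the right and rows downward; lengths in m; the calibration is good to about 2 mm. The wrist camera is an equidistant fisheye: a pixel r from the principal point sees the ray r / f radians off the axis. A picture is of the moment at which its call begins: read the wrist's pose just before it. camera_params takes no time and is no camera call.
- bot.finish_job(): hands the job in, once; it reports no verdict.
The state is a dict: "clock": time; "joint_positions": joint angles; "joint_velocities": joint speeds; "joint_torque": joint torques, N m; "position": TCP position; "orientation": TCP orientation; "ft_force": force on the tool from outside, world axes, zero at the start; "ft_torque": the same for the moment, N m; "grip_width": finger opening in m.
Only numpy, scipy, OpenCV 4.12 (cv2) and the standard library are available. Lean on these libraries where they do the work, as an engineer would, in place of code of your own. Each camera call takes 0.05 s, during which the arm holds its last target. There are 200 camera calls.

## Working session

There is one attempt and no reset: what is moved stays moved. The work goes in short steps, Python scripts to look and compute and a tool call to move; the robot and the scene stay as the last step left them, time stands still between calls to the robot, and variables do not carry over. Pictures are saved under pics/ and viewed, about 8 in all and at most 12, crops included, and the job is handed in when it is done.

Besides the shell and the picture viewer there is one more tool, called after ">>>" as name(argument=value, ...) on one line, values as JSON. arm_command: Moves the arm, as the interface text tells. Its arguments: {"type":"object","properties":{"deltas":{"type":"string"},"newtons":{"type":"number"}},"required":["deltas"]}

```bash
mkdir -p pics; python3 - <<'E'
from workcell import bot, vision
import cv2, numpy as np
np.set_printoptions(precision=4,suppress=True)
o=bot.get_obs();print(o)
for n in ("scene","side","wrist"):
    p=vision.snapshot(n); cv2.imwrite(f"pics/{n}0.png",p[:,:,::-1]); print(n,vision.camera_params(n))
E
```

```text
{'clock': 0.0, 'joint_positions': array([-0.1056,  0.4916,  1.5595, -0.    ,  1.0917, -0.1056]), 'joint_velocities': array([0.0011, 0.0001, 0.0003, 0.0015, 0.0012, 0.001 ]), 'joint_torque': array([ -0.0003, -61.8447, -26.1597,  -0.0001,   0.004 ,  -0.    ]), 'position': array([0.625 , 0.    , 0.4041]), 'orientation': array([0.0001, 1.572 , 0.0001]), 'ft_force': array([ 0.3462, -0.0371,  0.3284]), 'ft_torque': array([-0.0336, -0.0196, -0.0182]), 'grip_width': 0.08515528741263931}
scene {'K': array([[466.8261,   0.    , 286.3447],
       [  0.    , 466.8261, 206.1289],
       [  0.    ,   0.    ,   1.    ]]), 'eye': array([ 1.4272, -0.0019,  1.4718]), 'rotation': array([-1.8878, -1.9029,  0.54  ])}
side {'K': array([[508.123 ,   0.    , 269.6523],
       [  0.    , 508.123 , 205.1671],
       [  0.    ,   0.    ,   1.    ]]), 'eye': array([-0.0608,  1.1595,  1.1455]), 'rotation': array([-0.6193,  2.5689, -1.23  ])}
wrist {'K': array([[325.1923,   0.    , 277.5945],
       [  0.    , 325.1923, 209.8145],
       [  0.    ,   0.    ,   1.    ]]), 'hand_eye': array([[-0.0003, -0.2873,  0.9578,  0.031 ],
       [-0.0004, -0.9578, -0.2873,  0.073 ],
       [ 1.    , -0.0004,  0.0002, -0.0009],
       [ 0.    ,  0.    ,  0.    ,  1.    ]])}
```

View pics/scene0.png

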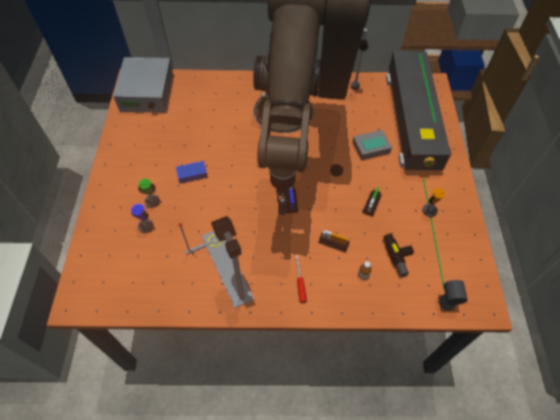

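View pics/side0.png

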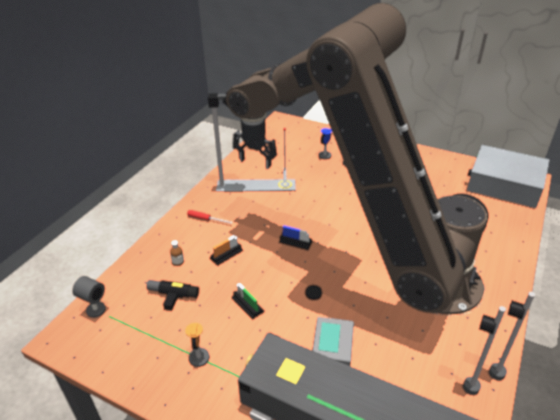

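View pics/wrist0.png

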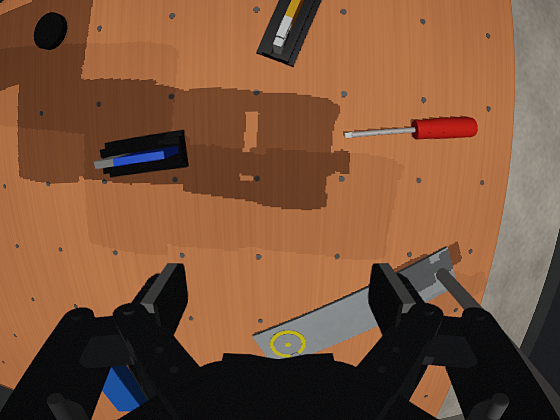

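The filter in the beam is the amber one: scene (437,195), side (195,335), beside the green line. The amber plate is at scene (335,240), side (227,250) and wrist (290,20), with its frosted end towards wrist (280,42). The reader ring is at wrist (288,344).

```bash
cat > h.py <<'E'
from workcell import bot, vision
import cv2, numpy as np
from scipy.spatial.transform import Rotation as R
np.set_printoptions(precision=4,suppress=True)
def ray(name,uv,obs=None):
    p=vision.camera_params(name);K=p["K"];u,v=uv
    x,y=(u-K[0,2])/K[0,0],(v-K[1,2])/K[1,1]
    if name!="wrist":
        return np.array(p["eye"]),R.from_rotvec(p["rotation"]).as_matrix()@(np.array([x,y,1])/np.hypot(1,np.hypot(x,y)))
    r=np.hypot(x,y);d=np.array([np.sin(r)*x/r,np.sin(r)*y/r,np.cos(r)])
    T=p["hand_eye"];Rt=R.from_rotvec(obs["orientation"]).as_matrix()
    return obs["position"]+Rt@T[:3,3],Rt@T[:3,:3]@d
def plane(name,uv,z,obs=None):
    e,d=ray(name,uv,obs);return e+d*(z-e[2])/d[2]
def tri(rays):
    A=sum(np.eye(3)-np.outer(d,d) for e,d in rays);b=sum((np.eye(3)-np.outer(d,d))@e for e,d in rays)
    X=np.linalg.solve(A,b);return X,[np.linalg.norm(np.cross(X-e,d)) for e,d in rays]
def show(o):
    M=R.from_rotvec(o["orientation"]).as_matrix();print("t",o["clock"],"p",o["position"],"q",o["joint_positions"]);print("toolx",M[:,0],"tooly",M[:,1],"toolz",M[:,2],"F",o["ft_force"],"w",o["grip_width"])
def grab(tag,name="wrist"):
    o=bot.get_obs();p=vision.snapshot(name);cv2.imwrite(f"pics/{tag}.png",p[:,:,::-1]);show(o)
    np.savez(f"pics/{tag}.npz",position=o["position"],orientation=o["orientation"]);return o,p
E
python3 - <<'E'
from h import *
o=bot.get_obs()
for z,n,uv in ((0.06,"scene",(325,234)),(0.06,"scene",(348,240)),(.06,"wrist",(280,42)),(0.006,"scene",(212,241)),(0.006,"wrist",(288,344)),(0.006,"wrist",(447,248)),(0.006,"wrist",(253,335)),(0.006,"scene",(252,300)),(0.006,"scene",(234,306)),(0.0,"scene",(430,210)),(0.06,"scene",(293,205)),(.085,"scene",(367,263))):
    print(n,uv,plane(n,uv,z,o))
print(tri([ray("scene",(182,225)),ray("side",(284,130))]))
E
python3 - <<'E'
import cv2
a=cv2.imread('pics/scene0.png')[180:320,150:390];b=cv2.imread('pics/side0.png')[120:300,150:350]
cv2.imwrite('pics/c.png',cv2.vconcat([cv2.resize(a,(480,280),interpolation=2),cv2.resize(b,(480,320),interpolation=2)]))
E
```

```text
scene (325, 234) [0.6405 0.1488 0.06  ]
scene (348, 240) [0.6631 0.227  0.06  ]
wrist (280, 42) [0.6262 0.1446 0.06  ]
scene (212, 241) [ 0.6435 -0.2477  0.006 ]
wrist (288, 344) [ 0.6387 -0.2389  0.006 ]
wrist (447, 248) [ 0.8538 -0.0913  0.006 ]
wrist (253, 335) [ 0.5889 -0.2221  0.006 ]
scene (252, 300) [ 0.8619 -0.0965  0.006 ]
scene (234, 306) [ 0.883  -0.1545  0.006 ]
scene (430, 210) [0.5    0.5524 0.    ]
scene (293, 205) [0.5228 0.0385 0.06  ]
scene (367, 263) [0.7614 0.2796 0.085 ]
(array([ 0.6802, -0.3197,  0.1837]), [np.float64(0.002113078993476515), np.float64(0.002113078993476531)])
```

View pics/c.png

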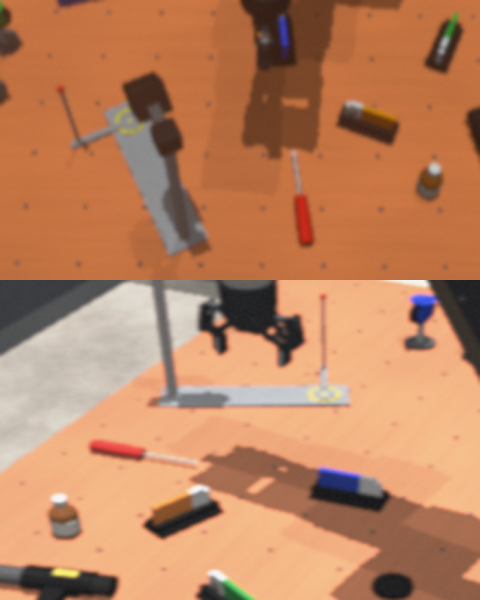

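The amber plate's frosted end is near (0.635, 0.147), with its tinted end at about (0.665, 0.235). The reader yaw is about 27 degrees. I'll move over the plate for a close look.

>>> arm_command(deltas="0.008 0.013 0 0.03 0;0.008 0.013 0 0.03 0;0.008 0.013 0 0.03 0;0.008 0.013 0 0.03 0;0.008 0.013 0 0.03 0;0.008 0.013 0 0.03 0;0.008 0.013 0 0.03 0;0.008 0.013 0 0.03 0;0.008 0.013 0 0.03 0;0.008 0.013 0 0.03 0")

```text
clock: 1.15
position: [0.6433, 0.1315, 0.3198]
orientation: [0.246, 1.56, -0.247]
ft_force: [-1.0, -0.3, 0.4]
grip_width: 0.0852
```

```bash
python3 -c "
from h import *
grab('w1')"
```

```text
t 1.15 p [0.6433 0.1315 0.3198] q [ 0.1011  0.6227  1.5613 -0.0001  0.9612  0.4153]
toolx [-0.0036 -0.0004 -1.    ] tooly [ 0.309   0.951  -0.0015] toolz [ 0.951  -0.309  -0.0033] F [-0.9757 -0.3129  0.4336] w 0.08518873310176853
```

View pics/w1.png

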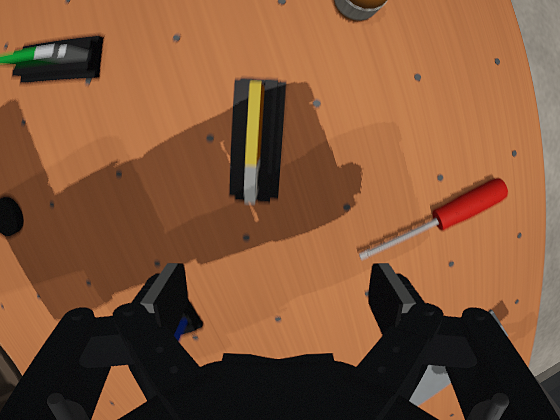

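```bash
python3 -c "
import cv2
a=cv2.imread('pics/w1.png')[70:215,215:305]
cv2.imwrite('pics/c1.png',cv2.resize(a,None,fx=4,fy=4,interpolation=0))"
```

```text
(no output)
```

View pics/c1.png

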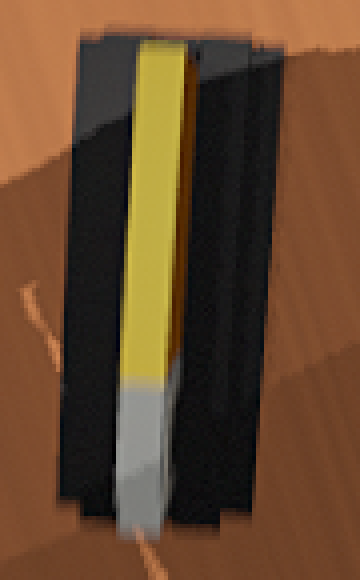

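```bash
python3 - <<'E'
from h import *
o=np.load('pics/w1.npz')
A=plane("wrist",(255.5,80),.06,o);B=plane("wrist",(251,166),.06,o);C=plane("wrist",(249.5,203.5),.052,o)
l=plane("wrist",(245.3,165),.06,o);r=plane("wrist",(257,165),.06,o)
print(A,B,C,np.linalg.norm(A-B),np.linalg.norm(A[:2]-C[:2]),np.linalg.norm(l-r))
u=(B-A)/np.linalg.norm(B-A);print(u,np.degrees(np.arctan2(u[1],u[0])))
Rt=R.from_rotvec(o["orientation"]).as_matrix()
y=np.array([-u[1],u[0],0]);print("y",y,"angle to toolz deg",np.degrees(np.arctan2(np.dot(np.cross(Rt[:,2],y),Rt[:,0]),Rt[:,2]@y)))
g=(A+B)/2;g[2]=.045;print("grasp",g,"delta in tool",Rt.T@(g-(o["position"]+Rt[:,0]*.155)))
# reader
w=np.load('pics/wrist0.npz') if False else None
E
python3 - <<'E'
# reader: ring and base outline in first wrist picture; ball in scene/side
import sys;sys.path.insert(0,'.')
from h import *
o=dict(position=np.array([.625,0,.4041]),orientation=np.array([.0001,1.572,.0001]))
im=cv2.imread('pics/wrist0.png');h=cv2.cvtColor(im,cv2.COLOR_BGR2HSV)
m=((h[...,0]>22)&(h[...,0]<35)&(h[...,1]>130)).astype(np.uint8);m[:300]=0
p=np.argwhere(m)[:,::-1];P=np.array([plane("wrist",q,.006,o) for q in p]);c=(P.min(0)+P.max(0))/2
print("ring",p.min(0),p.max(0),c,np.ptp(P,axis=0))
g=((h[...,1]<45)&(h[...,2]>90)&(h[...,2]<235)).astype(np.uint8);g[:235]=0;g[:,470:]=0;g[358:]=0
n,L,s,_=cv2.connectedComponentsWithStats(g);k=1+np.argmax(s[1:,4]);print(s[k])
cc=max(cv2.findContours((L==k).astype(np.uint8),0,1)[0],key=cv2.contourArea)[:,0]
# far long edge (upper): topmost pixel per column
cols=np.arange(265,425,4);E=np.array([plane("wrist",(x,np.argwhere(L[:,x]==k).min()-.5),.006,o) for x in cols])
vx,vy,x0,y0=cv2.fitLine(E[:,:2].astype(np.float32),cv2.DIST_HUBER,0,.001,.001).ravel();print("edge yaw",np.degrees(np.arctan2(vy,vx))%180,"dist ring",(c[0]-x0)*vy-(c[1]-y0)*vx)
for nme,(y0,y1,x0,x1) in (("scene",(218,232,174,190)),("side",(122,138,277,292))):
    a=cv2.imread(f'pics/{nme}0.png').astype(int)[y0:y1,x0:x1];d=a[...,2]-1.35*np.maximum(a[...,1],a[...,0]) - 20
    q=cv2.cvtColor(a.astype(np.uint8),cv2.COLOR_BGR2HSV);print(nme,(q[...,0])[4:12,4:14] if 0 else '')
    m=((q[...,0]<6)|(q[...,0]>172))&(q[...,1]>130)&(q[...,2]>70);pp=np.argwhere(m);print(nme,len(pp),pp.mean(0)[::-1]+[x0,y0],pp.min(0),pp.max(0))
E
```

```text
[0.6573 0.2292 0.06  ] [0.635  0.1724 0.06  ] [0.6234 0.1446 0.052 ] 0.06106415832236969 0.09113708434996746 0.008359561010235708
[-0.3662 -0.9305  0.    ] -111.48294493313915
y [ 0.9305 -0.3662  0.    ] angle to toolz deg 3.481854258885096
grasp [0.6461 0.2008 0.045 ] delta in tool [ 0.1198  0.0672 -0.0178]
ring [ 81 305] [539 415] [ 0.7652 -0.383   0.006 ] [1.09   0.4065 0.    ]
[ 253  288  125   70 3877]Traceback (most recent call last):
  File "<stdin>", line 13, in <module>
    return umr_minimum(a, axis, None, out, keepdims, initial, where)
ValueError: zero-size array to reduction operation minimum which has no identity
```

The checks hold: tinted length 61 mm (60 expected), whole length 91 mm (90), thickness 8.4 mm (8). The notch is at the frosted end, at the bottom of the picture. Moving above the grasp.

>>> arm_command(deltas="0.005 0.0134 -0.0036 0.0122 0;0.005 0.0134 -0.0036 0.0122 0;0.005 0.0134 -0.0036 0.0122 0;0.005 0.0134 -0.0036 0.0122 0;0.005 0.0134 -0.0036 0.0122 0;0.01 0 0 0 0;0.01 0 0 0 0;0.01 0 0 0 0;0 0 0 0 0.3;0 0 0 0 0.3")

```text
clock: 2.2
position: [0.6481, 0.201, 0.2584]
orientation: [0.291, 1.56, -0.296]
ft_force: [0.9, 0.2, -0.1]
grip_width: 0.0605
```

```bash
python3 - <<'E'
from h import *
o,p=grab('w2')
Rt=R.from_rotvec(o["orientation"]).as_matrix()
A=np.array([.6573,.2292,.06]);B=np.array([.635,.1724,.06])
g=(A+B)/2;g[2]=.047;print("delta",Rt.T@(g-(o["position"]+Rt[:,0]*.155)))
cv2.imwrite('pics/w2c.png',cv2.resize(p[200:420,120:440,::-1],None,fx=2,fy=2))
E
```

```text
t 2.2 p [0.6481 0.201  0.2584] q [0.2034 0.723  1.5435 0.0005 0.885  0.577 ]
toolx [-0.0098 -0.0016 -1.    ] tooly [ 0.3653  0.9309 -0.0051] toolz [ 0.9308 -0.3653 -0.0085] F [ 0.8832  0.2181 -0.0711] w 0.060470296270406156
delta [0.0564 0.0002 0.0001]
```

View pics/w2c.png

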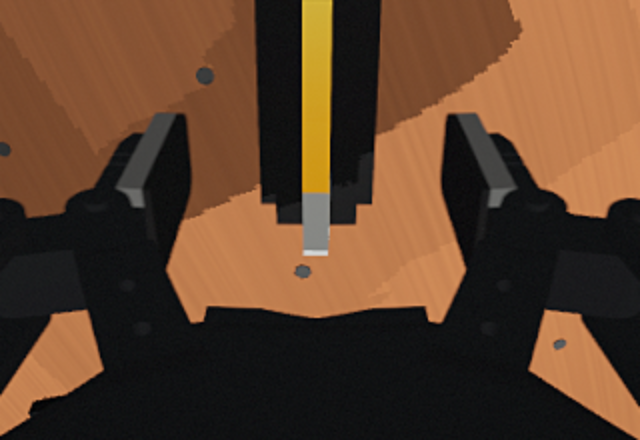

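```bash
python3 - <<'E'
from h import *
o=np.load('pics/w2.npz')
print(plane("wrist",(278,296.5),.06,o),plane("wrist",(277.8,327),.052,o))
E
```

```text
[0.634  0.1712 0.06  ] [0.6231 0.1438 0.052 ]
```

>>> arm_command(deltas="0.0115 0 0 0 0.3;0.0115 0 0 0 0.3;0.0115 0 0 0 0.3;0.0115 0 0 0 0.3;0.01 0 0 0 0.3;0 0 0 0 1;0 0 0 0 1;0 0 0 0 1;0 0 0 0 1;0 0 0 0 1", newtons=60)

```text
clock: 3.25
position: [0.6481, 0.2005, 0.1988]
orientation: [0.292, 1.557, -0.296]
ft_force: [-0.1, -0.4, -2.3]
grip_width: 0.0071
```

>>> arm_command(deltas="-0.01 0 0 0 1;-0.015 0 0 0 1;-0.02 0 0 0 1;-0.025 0 0 0 1;-0.03 0 0 0 1;-0.03 0 0 0 1;-0.03 0 0 0 1;-0.03 0 0 0 1;-0.03 0 0 0 1;-0.02 0 0 0 1")

```text
clock: 4.25
position: [0.6472, 0.2005, 0.4576]
orientation: [0.292, 1.557, -0.295]
ft_force: [-0.5, 0.2, -0.9]
grip_width: 0.0071
```

```bash
python3 -c "
from h import *
show(bot.get_obs())"
```

```text
t 4.25 p [0.6472 0.2005 0.4576] q [0.2029 0.5279 1.3471 0.0004 1.2728 0.5767]
toolx [-0.0061 -0.0008 -1.    ] tooly [ 0.3652  0.9309 -0.003 ] toolz [ 0.9309 -0.3652 -0.0054] F [-0.5484  0.2438 -0.9306] w 0.007147784020340769
```

>>> arm_command(deltas="0.002 0.029 0.002 0 1;0.002 0.029 0.002 0 1;0.002 0.029 0.002 0 1;0.002 0.029 0.002 0 1;0.002 0.029 0.002 0 1;0.002 0.029 0.002 0 1;0.002 0.029 0.002 0 1;0.002 0.029 0.002 0 1;0.002 0.029 0.002 0 1;0.002 0.029 0.002 0 1")

```text
clock: 5.25
position: [0.7693, 0.4675, 0.4636]
orientation: [0.301, 1.539, -0.291]
ft_force: [0.2, -0.1, -0.4]
grip_width: 0.0072
```

>>> arm_command(deltas="0 0.02 0.02 0 1;0 0.02 0.02 0 1;0 0.02 0.02 0 1;0 0 0 0 1;0 0 0 0 1;0 0 0 0 1;0 0 0 0 1;0 0 0 0 1;0 0 0 0 1;0 0 0 0 1")

```text
clock: 6.25
position: [0.8069, 0.4824, 0.4622]
orientation: [0.313, 1.519, -0.273]
ft_force: [-0.5, 0.1, -0.7]
grip_width: 0.0074
```

```bash
python3 -c "
from h import *
show(bot.get_obs())"
```

```text
t 6.25 p [0.8069 0.4824 0.4622] q [0.4686 1.1484 0.0569 0.0008 1.8956 0.8434]
toolx [ 0.0359  0.0191 -0.9992] tooly [0.3654 0.9304 0.0309] toolz [ 0.9302 -0.3662  0.0265] F [-0.5259  0.0982 -0.7071] w 0.007407043692009453
```

The out-of-reach push tilts the tool outward along a heading of about 28 degrees, as I hoped. I'll keep pushing.

>>> arm_command(deltas="0 0.037 0.033 0 1;0 0.037 0.033 0 1;0 0.037 0.033 0 1;0 0.037 0.033 0 1;0 0.037 0.033 0 1;0 0 0 0 1;0 0 0 0 1;0 0 0 0 1;0 0 0 0 1;0 0 0 0 1")

```text
clock: 7.25
position: [0.8376, 0.4835, 0.4188]
orientation: [0.378, 1.411, -0.196]
ft_force: [1.1, 0.1, -1.0]
grip_width: 0.0072
```

```bash
python3 -c "
from h import *
show(bot.get_obs())"
```

```text
t 7.25 p [0.8376 0.4835 0.4188] q [0.4543 1.1992 0.0488 0.0119 1.7134 0.8308]
toolx [ 0.1558  0.0892 -0.9837] tooly [0.354  0.9247 0.14  ] toolz [ 0.9222 -0.3701  0.1125] F [ 1.1081  0.1413 -0.9647] w 0.00717043296742783
```

>>> arm_command(deltas="-0.008 0.036 0.032 0 1;-0.008 0.036 0.032 0 1;-0.006 0.036 0.032 0 1;-0.004 0.036 0.032 0 1;-0.002 0.036 0.032 0 1;0 0.036 0.032 0 1;0 0.036 0.032 0 1;0 0.036 0.032 0 1;0 0.036 0.032 0 1;0 0 0 0 1")

```text
clock: 8.25
position: [0.8595, 0.473, 0.4472]
orientation: [0.494, 1.194, -0.056]
ft_force: [-0.9, 0.5, -0.5]
grip_width: 0.0068
```

```bash
python3 -c "
from h import *
show(bot.get_obs())"
```

```text
t 8.25 p [0.8595 0.473  0.4472] q [0.4329 1.1768 0.0479 0.0357 1.4668 0.8115]
toolx [ 0.3798  0.2146 -0.8998] tooly [0.2978 0.8926 0.3386] toolz [ 0.8758 -0.3966  0.2751] F [-0.9436  0.4527 -0.4938] w 0.0067894310060034975
```

>>> arm_command(deltas="0.002 0.035 0.036 0 1;0.003 0.035 0.036 0 1;0.004 0.035 0.036 0 1;0.005 0.035 0.036 0 1;0.006 0.035 0.036 0 1;0.007 0.035 0.036 0 1;0.008 0.035 0.036 0 1;0 0 0 0 1;0 0 0 0 1;0 0 0 0 1")

```text
clock: 9.25
position: [0.8803, 0.4459, 0.4809]
orientation: [0.575, 1.017, 0.045]
ft_force: [0.4, 0.5, -0.3]
grip_width: 0.0075
```

```bash
python3 - <<'E'
from h import *
show(bot.get_obs())
o=dict(position=np.array([.625,0,.4041]),orientation=np.array([.0001,1.572,.0001]))
im=cv2.imread('pics/wrist0.png');h=cv2.cvtColor(im,cv2.COLOR_BGR2HSV)
m=((h[...,0]>22)&(h[...,0]<35)&(h[...,1]>110)).astype(np.uint8);m[:325]=0;m[358:]=0;m[:,:265]=0;m[:,310:]=0
p=np.argwhere(m)[:,::-1];P=np.array([plane("wrist",q,.006,o) for q in p])
# upper half visible fully? fit circle (algebraic)
ok=np.hypot(*(p-p.mean(0)).T)>8
Q=P[ok];s=np.linalg.lstsq(np.c_[2*Q[:,:2],np.ones(len(Q))],(Q[:,:2]**2).sum(1),rcond=None)[0];print("ring px",p.min(0),p.max(0),"c",s[:2],"r",np.sqrt(s[2]+s[0]**2+s[1]**2))
D=P[~ok];print("dot",D.mean(0) if len(D) else None)
g=cv2.medianBlur(cv2.cvtColor(im,cv2.COLOR_BGR2LAB),3);H=cv2.medianBlur(im,3);sat=cv2.cvtColor(H,cv2.COLOR_BGR2HSV)[...,1]
E=[]
for x in range(262,440,4):
    y0=int(335-(x-253)*87/194)
    col=sat[y0-15:y0+12,x].astype(int);k=np.argmin(np.diff(col));E.append(plane("wrist",(x,y0-15+k+.5),.006,o)[:2])
E=np.array(E,np.float32);vx,vy,x0,y0=cv2.fitLine(E,cv2.DIST_HUBER,0,.001,.001).ravel()
r=(E[:,0]-x0)*vy-(E[:,1]-y0)*vx;print("edge yaw",np.degrees(np.arctan2(vy,vx)),"res",np.median(abs(r)),"ring to edge",(s[0]-x0)*vy-(s[1]-y0)*vx)
for nme,(a0,a1,b0,b1) in (("scene",(218,232,174,190)),("side",(122,138,277,292))):
    q=cv2.cvtColor(cv2.imread(f'pics/{nme}0.png')[a0:a1,b0:b1],cv2.COLOR_BGR2LAB).astype(int)[...,1];bg=np.median(q);w=np.clip(q-bg-8,0,None)
    yy,xx=np.mgrid[a0:a1,b0:b1];print(nme,(w*xx).sum()/w.sum(),(w*yy).sum()/w.sum(),w.max(),(w>w.max()/2).sum())
E
```

```text
t 9.25 p [0.8803 0.4459 0.4809] q [0.3966 1.1505 0.048  0.068  1.2853 0.7761]
toolx [ 0.538   0.296  -0.7893] tooly [0.2253 0.8517 0.473 ] toolz [ 0.8123 -0.4323  0.3915] F [ 0.4441  0.5225 -0.3083] w 0.007488159489653042
ring px [270 330] [305 357] c [ 0.6381 -0.2391] r 0.023388218331392818
dot [ 0.638  -0.2401  0.006 ]
edge yaw 26.922789 res 0.0005842522 ring to edge 0.038438919660765715
scene 179.58823529411765 223.7058823529412 9.0 4
side 284.1136363636364 128.64772727272728 19.0 4
```

>>> arm_command(deltas="0.007 0.03 0.039 0 1;0.007 0.03 0.039 0 1;0.007 0.03 0.039 0 1;0.007 0.03 0.039 0 1;0 0 0 0 1;0 0 0 0 1;0 0 0 0 1;0 0 0 0 1;0 0 0 0 1;0 0 0 0 1")

```text
clock: 10.25
position: [0.8929, 0.4118, 0.5135]
orientation: [0.614, 0.919, 0.095]
ft_force: [-0.7, -0.3, -0.8]
grip_width: 0.0074
```

```bash
python3 - <<'E'
from h import *
o=bot.get_obs();show(o);M=R.from_rotvec(o["orientation"]).as_matrix();x=M[:,0]
print("tilt",np.degrees(np.arccos(-x[2])),"head",np.degrees(np.arctan2(x[1],x[0])))
E
```

```text
t 10.25 p [0.8929 0.4118 0.5135] q [0.3571 1.1222 0.0474 0.1022 1.2053 0.7374]
toolx [ 0.615   0.3311 -0.7157] tooly [0.1777 0.826  0.5348] toolz [ 0.7683 -0.4561  0.4492] F [-0.7199 -0.3084 -0.7528] w 0.007379856502616186
tilt 44.30094163148273 head 28.2975860167899
```

>>> arm_command(deltas="-0.021 -0.019 -0.018 0 1;-0.021 -0.019 -0.018 0 1;-0.021 -0.019 -0.018 0 1;-0.021 -0.019 -0.018 0 1;-0.021 -0.019 -0.018 0 1;-0.021 -0.019 -0.018 0 1;-0.021 -0.019 -0.018 0 1;-0.021 -0.019 -0.018 0 1;-0.021 -0.019 -0.018 0 1;-0.021 -0.019 -0.018 0 1")

```text
clock: 11.25
position: [0.6127, 0.2789, 0.4794]
orientation: [0.612, 0.922, 0.097]
ft_force: [1.8, 0.1, -0.4]
grip_width: 0.0073
```

```bash
cat >> h.py <<'E'
psi=np.radians(26.9);c,s=np.cos(psi),np.sin(psi);q2=np.sqrt(.5)
MT=np.c_[np.array([c,s,-1])*q2,[-s,c,0],np.array([c,s,1])*q2]
READ=np.array([.638,-.2393,.19]);LAB=np.array([.1635,-.046,.004])
def rel(off=(0,0,0)):
    o=bot.get_obs();show(o);M=R.from_rotvec(o["orientation"]).as_matrix();x=M[:,0]
    th=-np.arctan2(MT[:,2]@M[:,1],MT[:,2]@M[:,2])
    print("tilt",np.degrees(np.arccos(-x[2])),"head",np.degrees(np.arctan2(x[1],x[0])),"turn",th,"ori err (tool) deg",np.degrees(R.from_matrix(M.T@MT).as_rotvec()))
    M2=M@R.from_rotvec([th,0,0]).as_matrix()
    T=READ-M2@LAB+np.array(off);d=T-o["position"];print("target",T,"d world",d,"d tool",M.T@d,"label now",o["position"]+M@LAB)
E
python3 -c "
from h import *
rel();rel(.15*MT[:,1]+[0,0,.08])"
```

```text
t 11.25 p [0.6127 0.2789 0.4794] q [0.3136 0.4333 1.5142 0.2982 0.4483 0.4701]
toolx [ 0.6129  0.3326 -0.7168] tooly [0.176  0.8269 0.5342] toolz [ 0.7703 -0.4535  0.4482] F [ 1.759   0.0543 -0.4468] w 0.007268713001258956
tilt 44.210095183543245 head 28.487056773427895 turn -0.853082675537173 ori err (tool) deg [-48.8679  -1.2236  -0.6972]
target [ 0.5139 -0.2542  0.305 ] d world [-0.0988 -0.5331 -0.1743] d tool [-0.1129 -0.5513  0.0876] label now [0.7078 0.2934 0.3394]
t 11.25 p [0.6127 0.2789 0.4794] q [0.3136 0.4333 1.5142 0.2982 0.4483 0.4701]
toolx [ 0.6129  0.3326 -0.7168] tooly [0.176  0.8269 0.5342] toolz [ 0.7703 -0.4535  0.4482] F [ 1.759   0.0543 -0.4468] w 0.007268713001258956
tilt 44.210095183543245 head 28.487056773427895 turn -0.853082675537173 ori err (tool) deg [-48.8679  -1.2236  -0.6972]
target [ 0.446  -0.1205  0.385 ] d world [-0.1667 -0.3994 -0.0943] d tool [-0.1673 -0.4099  0.0105] label now [0.7078 0.2934 0.3394]
```

>>> arm_command(deltas="-0.008 0 0 -0.085 1;-0.008 0 0 -0.085 1;-0.008 0 0 -0.085 1;-0.008 0 0 -0.085 1;-0.008 0 0 -0.085 1;-0.008 0 0 -0.085 1;-0.008 0 0 -0.085 1;-0.008 0 0 -0.085 1;-0.008 0 0 -0.085 1;-0.008 0 0 -0.085 1")

```text
clock: 12.25
position: [0.5564, 0.2512, 0.5411]
orientation: [-0.209, 0.779, 0.477]
ft_force: [-0.5, 0.3, -1.1]
grip_width: 0.0072
```

```bash
python3 -c "
from h import *
rel(.15*MT[:,1]+[0,0,.08])"
```

```text
t 12.25 p [0.5564 0.2512 0.5411] q [ 0.297   0.2909  1.5708  0.2798  0.5347 -0.3993]
toolx [ 0.6127  0.3347 -0.716 ] tooly [-0.4861  0.8739 -0.0075] toolz [0.6232 0.3526 0.6981] F [-0.5437  0.2633 -1.1305] w 0.007227738005275177
tilt 44.27791095534354 head 28.645075233444544 turn 0.03222539861181632 ori err (tool) deg [ 1.8541 -0.7155 -1.23  ]
target [ 0.446  -0.1208  0.385 ] d world [-0.1105 -0.3721 -0.1562] d tool [-0.0804 -0.2703 -0.3091] label now [0.6815 0.2672 0.4272]
```

>>> arm_command(deltas="-0.008 -0.027 -0.031 0.003 1;-0.008 -0.027 -0.031 0.003 1;-0.008 -0.027 -0.031 0.003 1;-0.008 -0.027 -0.031 0.003 1;-0.008 -0.027 -0.031 0.003 1;-0.008 -0.027 -0.031 0.003 1;-0.008 -0.027 -0.031 0.003 1;-0.008 -0.027 -0.031 0.003 1;-0.008 -0.027 -0.031 0.003 1;-0.008 -0.027 -0.031 0.003 1")

```text
clock: 13.25
position: [0.4383, -0.1266, 0.3819]
orientation: [-0.193, 0.764, 0.47]
ft_force: [0.6, -0.3, -0.5]
grip_width: 0.0071
```

```bash
python3 -c "
from h import *
rel(.15*MT[:,1]);rel(.1*MT[:,1])
grab('w3');grab('s3','scene')"
```

```text
t 13.25 p [ 0.4383 -0.1266  0.3819] q [-0.5378  0.266   2.0991  1.2055  0.7124 -1.9703]
toolx [ 0.6251  0.338  -0.7036] tooly [-0.4752  0.8799  0.0005] toolz [0.6192 0.334  0.7106] F [ 0.6366 -0.2993 -0.4999] w 0.007055164834373758
tilt 45.28711642422688 head 28.40169292397832 turn 0.01779211097242243 ori err (tool) deg [ 1.0168  0.2867 -1.0646]
target [ 0.4441 -0.1213  0.3028] d world [ 0.0057  0.0052 -0.0791] d tool [ 0.061   0.0018 -0.0509] label now [ 0.5649 -0.1104  0.2697]
t 13.25 p [ 0.4383 -0.1266  0.3819] q [-0.5378  0.266   2.0991  1.2055  0.7124 -1.9703]
toolx [ 0.6251  0.338  -0.7036] tooly [-0.4752  0.8799  0.0005] toolz [0.6192 0.334  0.7106] F [ 0.6366 -0.2993 -0.4999] w 0.007055164834373758
tilt 45.28711642422688 head 28.40169292397832 turn 0.01779211097242243 ori err (tool) deg [ 1.0168  0.2867 -1.0646]
target [ 0.4667 -0.1659  0.3028] d world [ 0.0284 -0.0394 -0.0791] d tool [ 0.0601 -0.0482 -0.0518] label now [ 0.5649 -0.1104  0.2697]
t 13.25 p [ 0.4383 -0.1266  0.3819] q [-0.5378  0.266   2.0991  1.2055  0.7124 -1.9703]
toolx [ 0.6251  0.338  -0.7036] tooly [-0.4752  0.8799  0.0005] toolz [0.6192 0.334  0.7106] F [ 0.6366 -0.2993 -0.4999] w 0.007055164834373758
t 13.3 p [ 0.4374 -0.1305  0.3796] q [-0.5466  0.2703  2.1006  1.2056  0.7132 -1.9766]
toolx [ 0.6245  0.3354 -0.7053] tooly [-0.4717  0.8817  0.0015] toolz [0.6224 0.3318 0.7089] F [ 1.3334 -3.8343 -2.4364] w 0.007139167045870974
```

View pics/w3.png

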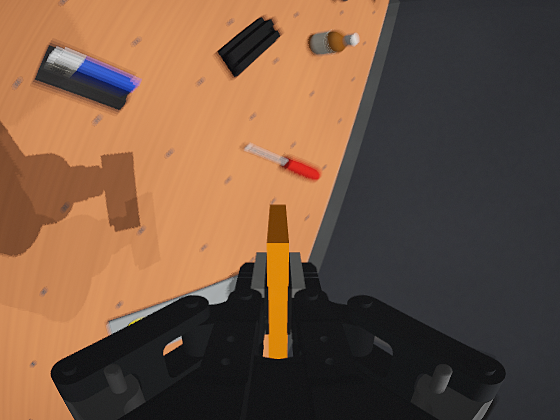

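>>> arm_command(deltas="0.007 -0.005 -0.006 0.003 1;0.007 -0.005 -0.006 0.003 1;0.007 -0.005 -0.006 0.003 1;0.007 -0.005 -0.006 0.003 1;0.007 -0.005 -0.006 0.003 1;0.007 -0.005 -0.006 0.003 1;0.007 -0.005 -0.006 0.003 1;0.007 -0.005 -0.006 0.003 1;0 0 0 0 1;0 0 0 0 1")

```text
clock: 14.35
position: [0.4649, -0.1597, 0.3073]
orientation: [-0.172, 0.769, 0.454]
ft_force: [-0.4, 0.3, -0.3]
grip_width: 0.0073
```

```bash
python3 - <<'E'
from h import *
rel()
a=[plane("scene",uv,.38) for uv in ((212,220),(232,220),(232,238),(225,243))];print(np.array(a))
o,p=grab('w4')
o2,p2=grab('s4','scene')
cv2.imwrite('pics/w4s.png',cv2.hconcat([cv2.resize(p[180:420,60:360,::-1],(400,320)),cv2.resize(p2[190:310,165:315,::-1],(400,320),interpolation=2)]))
E
```

```text
t 14.35 p [ 0.4649 -0.1597  0.3073] q [-0.5702  0.4411  2.0951  1.3894  0.6803 -2.2153]
toolx [ 0.6279  0.3323 -0.7038] tooly [-0.456   0.8899  0.0133] toolz [0.6307 0.3126 0.7103] F [-0.3669  0.2896 -0.3252] w 0.007286999896164818
tilt 45.2657708966162 head 27.891653343930543 turn -0.006540363339580074 ori err (tool) deg [-0.3763  0.2592 -0.7053]
target [ 0.5117 -0.2541  0.3026] d world [ 0.0468 -0.0943 -0.0046] d tool [ 0.0013 -0.1053 -0.0033] label now [ 0.591  -0.1451  0.1944]
[[ 0.779  -0.1907  0.38  ]
 [ 0.7783 -0.1366  0.38  ]
 [ 0.8338 -0.1329  0.38  ]
 [ 0.849  -0.1503  0.38  ]]
t 14.35 p [ 0.4649 -0.1597  0.3073] q [-0.5702  0.4411  2.0951  1.3894  0.6803 -2.2153]
toolx [ 0.6279  0.3323 -0.7038] tooly [-0.456   0.8899  0.0133] toolz [0.6307 0.3126 0.7103] F [-0.3669  0.2896 -0.3252] w 0.007286999896164818
t 14.4 p [ 0.4648 -0.1597  0.3074] q [-0.5703  0.4409  2.0951  1.3894  0.6802 -2.2154]
toolx [ 0.628   0.3322 -0.7038] tooly [-0.456   0.8899  0.0131] toolz [0.6306 0.3127 0.7103] F [ 0.0073 -0.4429 -0.8405] w 0.006946677930951498
```

View pics/w4s.png

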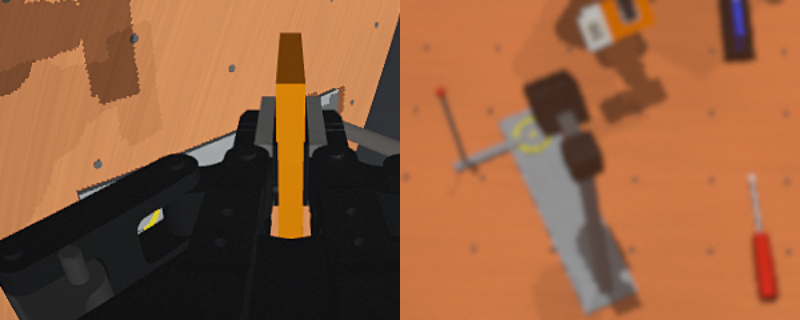

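```bash
python3 - <<'E'
from h import *
print("label",plane("scene",(238.9,200.1),.194),"ring",plane("scene",(214.9,239.9),.006))
print("ball",tri([ray("scene",(180,224.5)),ray("side",(284.4,129))]),plane("scene",(180,224.5),.19),plane("side",(284.4,129),.19),"exp",READ-.095*MT[:,1])
E
```

```text
label [ 0.5919 -0.142   0.194 ] ring [ 0.6389 -0.2378  0.006 ]
ball (array([ 0.6804, -0.3251,  0.1857]), [np.float64(0.0012172699578427092), np.float64(0.0012172699578427491)]) [ 0.684  -0.3231  0.19  ] [ 0.6769 -0.3202  0.19  ] exp [ 0.681 -0.324  0.19 ]
```

>>> arm_command(deltas="0 -0.006 0 0 1;0 -0.006 0 0 1;0 -0.006 0 0 1;0 -0.006 0 0 1;0 -0.006 0 0 1;0 -0.006 0 0 1;0 -0.006 0 0 1;0 -0.006 0 0 1;0 -0.006 0 0 1;0 -0.006 0 0 1")

```text
clock: 15.45
position: [0.4943, -0.2177, 0.3079]
orientation: [-0.174, 0.768, 0.453]
ft_force: [-0.1, -0.1, -0.5]
grip_width: 0.0072
```

```bash
python3 -c "
from h import *
rel()"
```

```text
t 15.45 p [ 0.4943 -0.2177  0.3079] q [-0.6356  0.4946  1.9721  1.2713  0.7341 -2.129 ]
toolx [ 0.6292  0.3313 -0.7031] tooly [-0.4559  0.8899  0.0113] toolz [0.6295 0.3135 0.711 ] F [-0.0549 -0.1412 -0.5021] w 0.007183218252893706
tilt 45.32131837306281 head 27.76965646586128 turn -0.0051950597965306055 ori err (tool) deg [-0.2994  0.3164 -0.6192]
target [ 0.5115 -0.2539  0.3025] d world [ 0.0172 -0.0362 -0.0054] d tool [ 0.0026 -0.0401 -0.0043] label now [ 0.6207 -0.2032  0.1952]
```

>>> arm_command(deltas="0.0003 -0.005 -0.0005 0 1;0.0003 -0.005 -0.0005 0 1;0.0003 -0.005 -0.0005 0 1;0.0003 -0.005 -0.0005 0 1;0.0003 -0.005 -0.0005 0 1;0.0003 -0.005 -0.0005 0 1;0.0003 -0.005 -0.0005 0 1;0.0003 -0.005 -0.0005 0 1;0 0 0 0 1;0 0 0 0 1")

```text
clock: 16.45
position: [0.5133, -0.2577, 0.3021]
orientation: [-0.174, 0.768, 0.453]
ft_force: [-0.1, 0.7, -0.4]
grip_width: 0.0068
```

```bash
python3 - <<'E'
from h import *
rel()
o,p=grab('d5','side');o2,p2=grab('s5','scene')
cv2.imwrite('pics/v5.png',cv2.hconcat([cv2.resize(p[80:224,200:350,::-1],(400,384),interpolation=2),cv2.resize(p2[170:290,165:290,::-1],(400,384),interpolation=2)]))
E
```

```text
t 16.45 p [ 0.5133 -0.2577  0.3021] q [-0.6743  0.5426  1.8881  1.2135  0.769  -2.0903]
toolx [ 0.629   0.3313 -0.7033] tooly [-0.4557  0.8901  0.0117] toolz [0.6298 0.3131 0.7108] F [-0.0613  0.6917 -0.4258] w 0.006826864564091391
tilt 45.31090366582206 head 27.7715067744744 turn -0.005649784696042361 ori err (tool) deg [-0.3254  0.3058 -0.6204]
target [ 0.5115 -0.2539  0.3025] d world [-0.0017  0.0038  0.0004] d tool [-0.0001  0.0042  0.0004] label now [ 0.6396 -0.2432  0.1894]
t 16.45 p [ 0.5133 -0.2577  0.3021] q [-0.6743  0.5426  1.8881  1.2135  0.769  -2.0903]
toolx [ 0.629   0.3313 -0.7033] tooly [-0.4557  0.8901  0.0117] toolz [0.6298 0.3131 0.7108] F [-0.0613  0.6917 -0.4258] w 0.006826864564091391
t 16.5 p [ 0.5133 -0.2576  0.3021] q [-0.6742  0.5426  1.8882  1.2136  0.7689 -2.0903]
toolx [ 0.6291  0.3312 -0.7033] tooly [-0.4556  0.8901  0.0116] toolz [0.6298 0.3131 0.7108] F [ 0.1369 -0.6345 -0.3272] w 0.007432947213013326
```

View pics/v5.png

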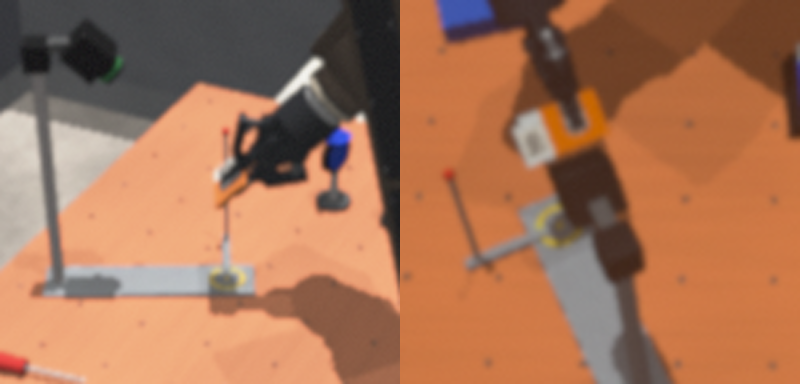

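The left half (side camera) shows the plate tilted towards the lens, at about the height of the red ball and clear of the reader. The right half (scene camera) shows the label facing up at (534,142), above the ring. The label is about 4 mm off along tool y, so I'll correct that and check.

>>> arm_command(deltas="0 0.002 0 0 1;0 0.0015 0 0 1;0 0 0 0 1;0 0 0 0 1;0 0 0 0 1;0 0 0 0 1;0 0 0 0 1;0 0 0 0 1;0 0 0 0 1;0 0 0 0 1")

```text
clock: 17.55
position: [0.5114, -0.2536, 0.3024]
orientation: [-0.174, 0.768, 0.454]
ft_force: [-0.7, 0.4, -1.2]
grip_width: 0.0071
```

```bash
python3 - <<'E'
from h import *
print("label before (scene)",plane("scene",(206.9,214.4),.1894))
rel();o,p=grab('s6','scene')
h=cv2.cvtColor(p,cv2.COLOR_RGB2HSV)
m=((h[...,1]<75)&(h[...,2]>120)).astype(np.uint8);m[:195]=0;m[232:]=0;m[:,:195]=0;m[:,225:]=0
n,L,s,c=cv2.connectedComponentsWithStats(m);k=1+np.argmax(s[1:,4]);r=cv2.minAreaRect(np.argwhere(L==k)[:,::-1].astype(np.float32));print(s[k],c[k],r,plane("scene",r[0],.19))
b=bot.get_obs();v=b["joint_velocities"];print(v)
E
```

```text
label before (scene) [ 0.6451 -0.2419  0.1894]
t 17.55 p [ 0.5114 -0.2536  0.3024] q [-0.6705  0.5381  1.897   1.2195  0.7655 -2.0955]
toolx [ 0.6289  0.3316 -0.7032] tooly [-0.4563  0.8897  0.0115] toolz [0.6295 0.3137 0.7109] F [-0.7293  0.3525 -1.1573] w 0.007093418199375828
tilt 45.313431649880926 head 27.80268884525117 turn -0.005033391132135336 ori err (tool) deg [-0.2901  0.3082 -0.6426]
target [ 0.5115 -0.2539  0.3025] d world [ 0.0002 -0.0004  0.0001] d tool [-0.0001 -0.0004  0.    ] label now [ 0.6377 -0.239   0.1898]
t 17.55 p [ 0.5114 -0.2536  0.3024] q [-0.6705  0.5381  1.897   1.2195  0.7655 -2.0955]
toolx [ 0.6289  0.3316 -0.7032] tooly [-0.4563  0.8897  0.0115] toolz [0.6295 0.3137 0.7109] F [-0.7293  0.3525 -1.1573] w 0.007093418199375828
[201 204  14  17 150] [207.2067 212.4533] ((206.97930908203125, 212.55029296875), (16.53846549987793, 9.538461685180664), 67.38013458251953) [ 0.6385 -0.2422  0.19  ]
[ 0.0019 -0.      0.0013  0.001  -0.0022 -0.0001]
```

```bash
python3 -c "
from h import *
print(bot.finish_job())"
```

```text
the job is handed in; nothing more can be done
None
```

I presented the amber plate at the reader and handed the job in at about 17.6 s, but the elbow joint appears to have gone slightly past its range on the way.

**What I did:** The amber filter is the one in the laser's beam, so I gripped the amber plate by its tinted part and lifted it straight out. I found its notch at the frosted end. The moves only turn about the tool's own axis, so I got the 45 degree tilt by pushing the stretched arm past its reach. I then slid the plate in sideways under the lens.

**Last checks:**

| Check | Result |
|---|---|
| Label middle, from the arm's pose | (0.638, -0.239, 0.190), within about 1 mm of the read point as I measured it |
| Frosted end's middle, from the scene camera | within about 3 mm of that point |
| Tilt | 45.3 degrees |
| Orientation error | under 1 degree |
| Force and stillness | about 1 N, arm still, plate held firmly |
| Plate free of the reader | clear of it in the side and scene pictures, taken just before the last 4 mm correction |

**What disagreed:**
- **Elbow range:** during the tilting push, joint 3 read 0.047 to 0.049 rad, just under its stated lower limit of 0.05. This could count against the run.
- **Gripper opening:** it reads about 7 mm on a plate that should be 8 mm thick.
- **Reader measurements:** the ring measured 38 mm from the base's edge where 35 mm was expected. The red ball came out about 4 mm low (0.186 m), so I used the stated height of 0.190 m.

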